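Clear the seam of the kibble canister and lock its lid

ROBOT

A 7-joint arm with a two-finger parallel gripper is mounted at the origin on a cart in front of the work surface, level with it; the furniture and walls round the work are solid. World frame = base frame: x ahead of the robot, y to its left, z up, the work surface at z = 0. Lengths are in m, angles in rad, forces in N, time in s.
With the tool pointing down it reaches from about 0.4 to 0.9 m from the base axis. Payload 5.6 kg.
Tool frame: the origin (TCP) lies between the finger pads, 19 mm behind the fingertips; this is the grasp point; z points along the fingers, y is the line along which they close (so a half turn about z gives the same grasp; the last joint's range is limited). The gripper opens to 92 mm and grips with 3 to 60 N. Pads are 20 mm wide; open, the fingers measure 128 mm over their backs; the gripper's body (75 mm by 189 mm) begins 69 mm behind the grasp point.
Start: joints at [-1.184, 0.468, -0.012, 1.603, 0.006, 1.071, -0.056], TCP at [0.271, 0.591, 0.233] pointing down, gripper open.
Joint ranges: [-2.53, 2.53], [-0.31, 2.02], [-1.57, 1.55], [0.28, 2.44], [-1.29, 4.43], [0.15, 1.84], [-2.92, 2.92]. Speed limits (rad/s): [2.57, 2.57, 3.14, 3.14, 3.14, 3.14, 3.14].

INTERFACE

Orientations are given as a 3x3 rotation matrix whose columns are the frame's x, y, z axes.
In Python, from station import arm gives the robot as it stands.
- The arm moves only by the tool apply_moves, never from a script. Its arguments are lists of equal length, an entry for each row: "dp": the shift along the tool's x, y, z in mm, a list of three; "rot": the turn, a rotation vector about the tool's x, y, z in rad, a list of three. In form: {"dp": [[dx, dy, dz], ...], "rot": [[ax, ay, az], ...]}. A call has 1 to 20 rows; each row shifts and turns the commanded pose from where the row before left it, along the tool's axes as they then stand; what a row does not reach is not made up. A row lasts 1/10 s, in which the tool goes at most 50 mm and 8.59 degrees, less where a joint would pass 70% of its speed; a pose out of reach is approached as far as the arm can. A call is refused whole if a number of a shift passes 50 or a number of a turn 0.15, either way. A call with a gripper value outside its range is refused whole. "hand" is the finger opening in mm, from 0 to 91.9, set as the call begins (left out, the last holds). The fingers move at their own pace and stop on an object; the grip force is fixed at half the most. Time passes only in rows, so rows that do not move let the fingers close. It gives the time, the measured TCP pose, the force, the opening and the grip force at its end, in the units of the state.
- arm.get_obs(): the state, without advancing time (a new reading comes with each control period).
- arm.grab_frame(name): name is "scene" or "top" or "wrist"; returns a dict with "image" (480x640x3 uint8, blue, green, red), "fx", "fy", "cx", "cy" (pixels), "k1" (the pictures are not rectified: a ray, as slopes to the right and down, at radius r is drawn at 1 + k1 r^2 times it, then the intrinsics apply), "extrinsics" (4x4, takes a point from world to camera coordinates). Camera axes: x right, y up, looking along -z (the intrinsics and any distortion apply to the point x, -y, -z); pixel columns grow to the right and rows downward; lengths in m; the calibration is good to about 2 mm. A picture is of the moment at which its call begins. There is no depth.
- arm.hand_in(): hands the job in; it is judged then, once.
The state is a dict: "t": time; "q": joint angles; "qd": joint speeds; "tau": joint torques, N m; "tool_pos": TCP position; "tool_rot": TCP orientation; "ft_force": force on the tool from outside, world axes, zero at the start; "moment": the same for the moment, N m; "grip_width": opening from 0.0 (shut) to 1.0 (fully open); "grasp_force": force on a finger pad.
Only numpy, scipy, OpenCV 4.12 (cv2) and the standard library are available. Lean on these libraries where they do the work, as an engineer would, in place of code of your own. Each camera call takes 0.05 s, during which the arm holds its last target. There are 200 camera calls.

TASK

Stray kibble in the seam between the canister's inner pot and outer shell keeps the lid from closing. Take the pick from its block, set its tip on the seam floor just past the slanted rib and run it gently and slowly (never above 12 cm a second) counter-clockwise all the way round and out through the notch, so that every piece drops into the tray, then stand the pick back in its block. Put the lid on and turn it clockwise until it is locked, without knocking over or shoving the things standing about.

Things in the scene. Friction and masses are not known exactly. Their poses are not given: they have to be found in the camera images.
- canister: double-wall steel canister, 85 mm tall, fixed in the tray; origin at its underside's centre, z up; angles are counter-clockwise from its x axis, from above. Outer shell radius 61 mm, rim wall 57 to 61. Nested inner pot full of kibble: outer radius 44 mm, same rim height. The seam between them is an open ring gap, 13 mm wide, 18 mm deep, flat floor at z +67 mm, stray kibble in it
- notch (a point): notch: the outer rim wall is cut down to the seam floor from 168 to 198 degrees, about 30 mm wide, so that kibble can fall out into the tray; the point is its middle (2 mm above the floor, 59 mm from the axis at 183 degrees)
- rib (a point): middle of the low slanted rib (3 mm thick, 4.5 mm high, straight) that crosses the seam floor at the notch, from the inner pot at 176 degrees (radius 43.5) to the cut edge of the rim at 198 degrees (radius 60). It blocks the seam and turns kibble that is pushed counter-clockwise along the seam outward through the notch
- lip (a point): one of two locking lips round the outside of the rim, radius 61 to 67 mm, top flush with the rim, 4 mm thick, each 66 degrees long, centred at 90 (this point, top of the rim) and 270 degrees. A stop under each lip ends the lid's clockwise turn about 4 degrees past the locked position
- lid: loose steel twist-lock lid, 0.3 kg, 146 mm across, right way up on the table; origin at its foot's centre, plate's underside at z +13, top at +19.5 mm. A ring skirt (radius 50.5 to 54.8 mm, 1 mm less at its foot, down to z 0) enters the seam with 2 mm play; seated, its plate lies on the rim and its origin is at z +72 mm in the canister's frame. Kibble in the seam holds it up.
- lid_claw (a point): one of the lid's two hooked claws, at its +y (this point, foot height, 66 mm out) and -y: each 20 degrees wide, 64 to 73 mm from the axis, hanging outside the rim. They go down between the lips, so with the lid's y axis 50 to 130 degrees counter-clockwise of the canister's y axis (65 is good); then turn clockwise until the lid's y axis lies along the canister's: claws under lips, locked
- lid_grip (a point): middle of the lid's black bridge handle, at z +42 mm over the lid's foot: a bar along the lid's y axis, 74 mm long, 16 mm wide (x), z +36 to +52 mm. Grip it across x with the TCP here. A half turn of the lid makes no difference
- pick: pick (stylus) standing upright in its block, 156 mm long, 0.09 kg; origin at the point of its tip, z up along the tool. Steel tip 6 mm and shank 7 mm thick, shank free for 60 mm above the tip; square wooden handle 14x14 mm from z +67 to +156 mm, sides along its x and y axes. Grip it with the TCP at z +105 to +115 mm
- pick_stand: fixed wooden block 64x64 mm, 66 mm tall, with a 12 mm wide, 62 mm deep upright hole in the middle of its top; origin at the centre of its underside. The pick hangs in it by the brass collar below its handle: tip 6 mm above the table
- tray: fixed flat steel tray 240x210 mm (x, y) with a 16 mm rim, walls and floor 4 mm thick; origin at the centre of its underside. The canister stands on its floor; the kibble is to end in it
- kibble_1: one of four stray kibble pieces in the seam: brown disc 12 mm across, 9 mm tall, 10 g; origin at the centre of its underside
- kibble_2: one of four stray kibble pieces in the seam: brown disc 12 mm across, 9 mm tall, 10 g; origin at the centre of its underside
- kibble_3: one of four stray kibble pieces in the seam: brown disc 12 mm across, 9 mm tall, 10 g; origin at the centre of its underside
- kibble_4: one of four stray kibble pieces in the seam: brown disc 12 mm across, 9 mm tall, 10 g; origin at the centre of its underside
- treat_bag: fixed blue-grey stand-up treat bag behind the work, an obstacle: 154x67 mm, 200 mm tall, origin at the centre of its underside
- seam_start (a point): start of the seam, just past the rib, at 222 degrees; mid-width of the seam, 2 mm above its floor (50.5 mm from the canister's axis, z +69 mm in the canister's frame)
- seam_a (a point): point of the seam at 270 degrees; mid-width of the seam, 2 mm above its floor (50.5 mm from the canister's axis, z +69 mm in the canister's frame)
- seam_b (a point): point of the seam at 0 degrees; mid-width of the seam, 2 mm above its floor (50.5 mm from the canister's axis, z +69 mm in the canister's frame)
- seam_c (a point): point of the seam at 90 degrees; mid-width of the seam, 2 mm above its floor (50.5 mm from the canister's axis, z +69 mm in the canister's frame)
- seam_d (a point): point of the seam at 135 degrees; mid-width of the seam, 2 mm above its floor (50.5 mm from the canister's axis, z +69 mm in the canister's frame)
- brown_bottle: brown tablet bottle with a white cap, 51 mm across, 110 mm tall; bystander, origin at the centre of its underside
- blue_carton: upright blue carton, 40x52 mm, 88 mm tall; bystander, origin at the centre of its underside
- amber_vial: amber dropper vial with a black cap, 32 mm across, 67 mm tall; bystander, origin at the centre of its underside
- red_shaker: red powder shaker, 50 mm across, 105 mm tall; bystander, origin at the centre of its underside

How it is judged:
By the outcome, as a careful person would: the job done as asked, in the order asked, and still so for the second after the job is handed in, with the robot touching nothing.
It also fails if it takes over 72 s, if anything falls off the work surface, if the arm or the gripper's body presses on something with over 40 N, if the wrist force passes 120 N, or if a joint passes its speed limit or range.

## Working session

There is one attempt and no reset: what is moved stays moved. The work goes in short steps, Python scripts to look and compute and a tool call to move; the robot and the scene stay as the last step left them, time stands still between calls to the robot, and variables do not carry over. Pictures are saved under pics/ and viewed, at most 10 in all, crops included, and the job is handed in when it is done.

Besides the shell and the picture viewer there is one more tool, called after "Request:" as a command line: name --argument value ..., lists and objects as JSON in quotes. apply_moves: Moves the arm, as the interface text tells. Its arguments: {"type":"object","properties":{"dp":{"type":"array","items":{"type":"array","items":{"type":"number"}}},"rot":{"type":"array","items":{"type":"array","items":{"type":"number"}}},"hand":{"type":"number"}},"required":["dp","rot"]}

```bash
ls; mkdir -p pics; cat > h.py <<'E'
import numpy as np, cv2
from station import arm
def grab(n):
    f=arm.grab_frame(n); return f
def ray(f,u,v):
    x=(u-f["cx"])/f["fx"]; y=(v-f["cy"])/f["fy"]
    rd=np.hypot(x,y); r=rd
    for _ in range(30): r=rd/(1+f["k1"]*r*r)
    s=r/rd if rd>0 else 1
    E=np.array(f["extrinsics"]); R=E[:3,:3]; o=-R.T@E[:3,3]
    d=R.T@np.array([x*s,-y*s,-1.]); return o,d/np.linalg.norm(d)
def onz(f,u,v,z):
    o,d=ray(f,u,v); return o+d*(z-o[2])/d[2]
def proj(f,p):
    E=np.array(f["extrinsics"]); c=E[:3,:3]@np.asarray(p)+E[:3,3]
    x=c[0]/-c[2]; y=-c[1]/-c[2]; k=1+f["k1"]*(x*x+y*y)
    return np.array([f["fx"]*x*k+f["cx"],f["fy"]*y*k+f["cy"]])
def tri(rs):
    A=0;b=0
    for o,d in rs:
        P=np.eye(3)-np.outer(d,d); A=A+P; b=b+P@o
    p=np.linalg.solve(A,b); return p,[np.linalg.norm((np.eye(3)-np.outer(d,d))@(p-o)) for o,d in rs]
E
python3 - <<'E'
from h import *
import pickle
o=arm.get_obs(); print({k:np.round(v,3) for k,v in o.items()})
for n in("scene","top","wrist"):
    f=grab(n); cv2.imwrite(f"pics/{n}0.png",f["image"]); pickle.dump(f,open(f"{n}0.pkl","wb"))
    E=np.array(f["extrinsics"]); print(n,f["fx"],f["k1"],-E[:3,:3].T@E[:3,3], -E[2,:3])
E
```

```text
pics
{'t': np.float64(0.0), 'q': array([-1.184,  0.468, -0.012,  1.604,  0.006,  1.071, -0.056]), 'qd': array([ 0.001,  0.   , -0.002, -0.002, -0.   ,  0.001,  0.001]), 'tau': array([-0.0000e+00, -5.2057e+01, -1.2000e-02, -2.4375e+01, -5.7000e-02,
        1.7000e-02,  0.0000e+00]), 'tool_pos': array([0.271, 0.59 , 0.232]), 'tool_rot': array([[-0.909,  0.417, -0.001],
       [ 0.417,  0.909, -0.002],
       [-0.   , -0.002, -1.   ]]), 'ft_force': array([-0.457, -0.311,  0.792]), 'moment': array([ 0.012,  0.021, -0.022]), 'grasp_force': np.float64(0.0), 'grip_width': np.float64(0.999)}
scene 480.6100270626228 -0.04179191147159892 [-0.31582453  0.50203984  0.57523193] [ 0.78028276 -0.40390165 -0.47751677]
top 569.8334127907038 0.01946408788516123 [ 0.02565488 -0.13743824  1.63203046] [ 0.28540842  0.11779819 -0.95113912]
wrist 389.29474136565614 -0.08046632906215276 [0.19697216 0.62400421 0.38301519] [ 0.26280045 -0.12188604 -0.95712053]
```

View pics/scene0.png

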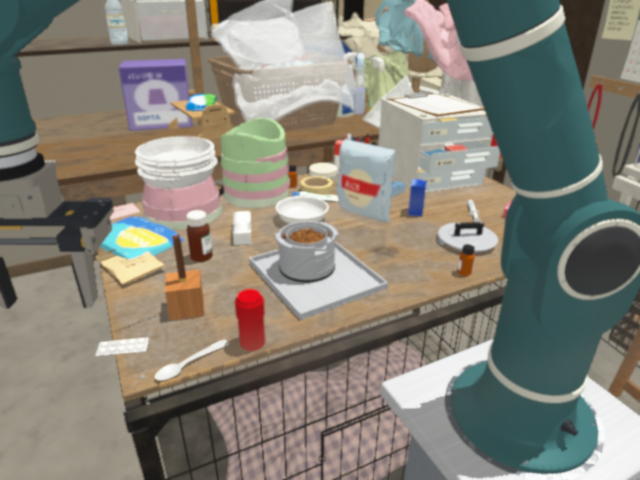

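View pics/top0.png

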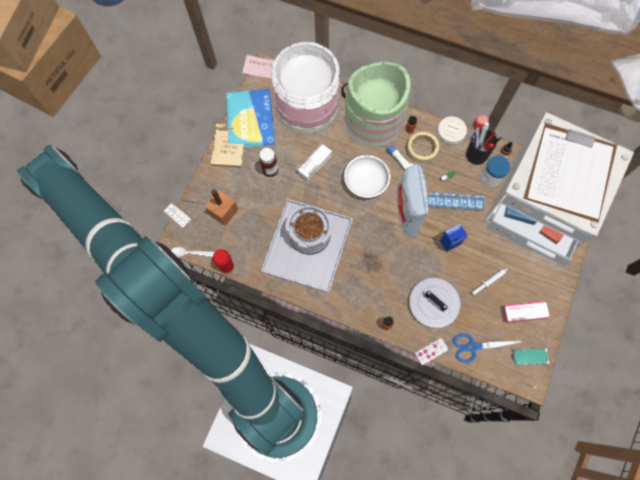

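The scene view shows pick (180,255), block (184,296), canister (307,250), lid (467,237), bag (366,180), shaker (251,320), bottle (199,237), vial (467,261) and carton (417,198). In the top view the block is at (221,207), canister rim (308,229), tray (307,245) and lid (434,301). I'll start with rough positions.

```bash
python3 - <<'E'
from h import *
import pickle
T=pickle.load(open("top0.pkl","rb"));S=pickle.load(open("scene0.pkl","rb"))
def pr(n,t,s): 
    p,e=tri([ray(T,*t),ray(S,*s)]); print(n,p.round(3),np.round(e,3))
pr("picktop",(212,192),(180,236)); pr("standtop",(221,201),(184,278));pr("canrim",(308,224),(307,236));pr("lidhandle",(434,298),(468,228))
pr("shaker",(222,258),(250,295));pr("bottle",(267,156),(198,215));pr("vial",(388,322),(467,249));pr("carton",(453,234),(418,182))
for n,p,z in [("can",(308,224),.089),("lid",(434,301),.019),("stand",(221,202),.066),("bagL",(408,232),0.),("bagR",(415,170),.2),("bagfoot",(425,220),0)]: print(n,onz(T,*p,z).round(3))
# lid plate: bright ellipse contour
for f,nm in((T,"top"),):
    hsv=cv2.cvtColor(f["image"],cv2.COLOR_BGR2HSV)
    m=((hsv[...,1]<50)&(hsv[...,2]>120)).astype(np.uint8)
    c=cv2.findContours(m,0,1)[0]
    for k in c:
        if cv2.contourArea(k)>900:
            r=cv2.minAreaRect(k); print(np.round(r[0]),np.round(r[1]),round(r[2]),cv2.contourArea(k))
    for k in [(284,200),(352,214),(331,290),(263,273)]: print("tray",onz(f,*k,.016).round(3))
E
```

```text
picktop [0.476 0.392 0.163] [0.002 0.002]
standtop [0.491 0.392 0.063] [0.001 0.001]
canrim [0.516 0.122 0.08 ] [0.002 0.002]
lidhandle [ 0.46  -0.289  0.035] [0.002 0.002]
shaker [0.329 0.308 0.1  ] [0.004 0.004]
bottle [0.661 0.317 0.106] [0.002 0.002]
vial [ 0.346 -0.188  0.058] [0.004 0.004]
carton [ 0.645 -0.271  0.09 ] [0.002 0.002]
can [0.515 0.122 0.089]
lid [ 0.458 -0.292  0.019]
stand [0.488 0.391 0.066]
bagL [ 0.634 -0.153  0.   ]
bagR [ 0.736 -0.107  0.2  ]
bagfoot [ 0.69  -0.187  0.   ]
[425. 288.] [87. 51.] 55 2797.5
[289. 242.] [115.  85.] 12 6501.0
[358. 182.] [54. 64.] 90 2385.5
[555.  17.] [ 34. 168.] 90 3630.0
[320. 240.] [479. 639.] 90 175717.5
tray [0.582 0.233 0.016]
tray [0.618 0.024 0.016]
tray [ 0.376 -0.006  0.016]
tray [0.348 0.197 0.016]
```

Request:
apply_moves --dp '[[-10,-5,-15],[-25,-18,-20],[-32,-24,-20],[-35,-26,-20],[-35,-26,-15],[-35,-26,-10],[-35,-26,-10],[-35,-26,-10],[-30,-22,-5],[-25,-18,-5],[-12,-10,0],[-6,-4,0],[0,0,0],[0,0,0]]' --rot '[[0,0,0],[0,0,0],[0,0,0],[0,0,0],[0,0,0],[0,0,0],[0,0,0],[0,0,0],[0,0,0],[0,0,0],[0,0,0],[0,0,0],[0,0,0],[0,0,0]]'

```text
t: 1.55
tool_pos: [0.4604, 0.2504, 0.3635]
tool_rot: [[-0.91, 0.416, -0.0], [0.416, 0.91, 0.001], [0.0, 0.0, -1.0]]
ft_force: [0.2, 1.1, -0.1]
grip_width: 0.997
grasp_force: 0.0
```

```bash
python3 - <<'E'
from h import *
import pickle
f=grab("wrist"); cv2.imwrite("pics/wrist1.png",f["image"]); pickle.dump(f,open("wrist1.pkl","wb"))
for n,p in dict(can=(.515,.122,.089),lid=(.458,-.292,.019),pick=(.488,.392,.16)).items(): print(n,proj(f,p))
E
```

```text
can [235.77890728 282.84812249]
lid [ -4.41519134 333.77409177]
pick [467.64379606 175.74811426]
```

View pics/wrist1.png

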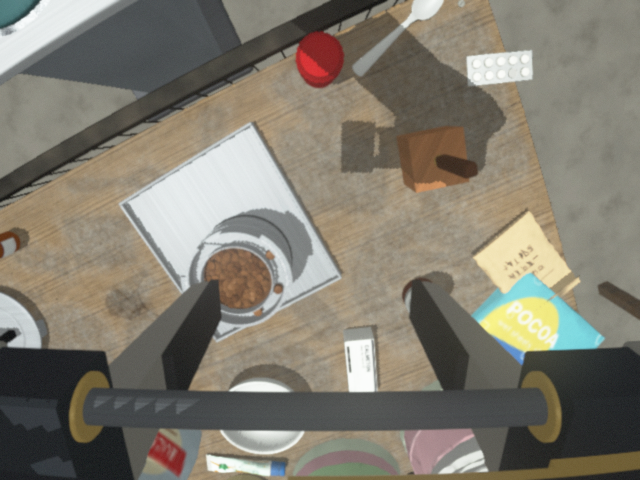

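Wrist view: canister centre about (238,280), with strays near (270,255) and (278,288). The block is at (435,155) with the pick leaning by perspective to (470,168). I'll enlarge the canister crop.

```bash
python3 - <<'E'
from h import *
import pickle
f=pickle.load(open("wrist1.pkl","rb")); im=f["image"]
a=cv2.resize(im[215:355,170:310],(560,560),interpolation=cv2.INTER_CUBIC)
b=cv2.resize(im[110:210,385:485],(240,240),interpolation=cv2.INTER_CUBIC)
o=np.zeros((560,800,3),np.uint8); o[:,:560]=a; o[:240,560:]=b
t=pickle.load(open("top0.pkl","rb"))["image"]
o[320:,560:]=cv2.resize(t[190:270,268:348],(240,240),interpolation=cv2.INTER_CUBIC)
cv2.imwrite("pics/crop1.png",o)
E
```

```text
(no output)
```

View pics/crop1.png

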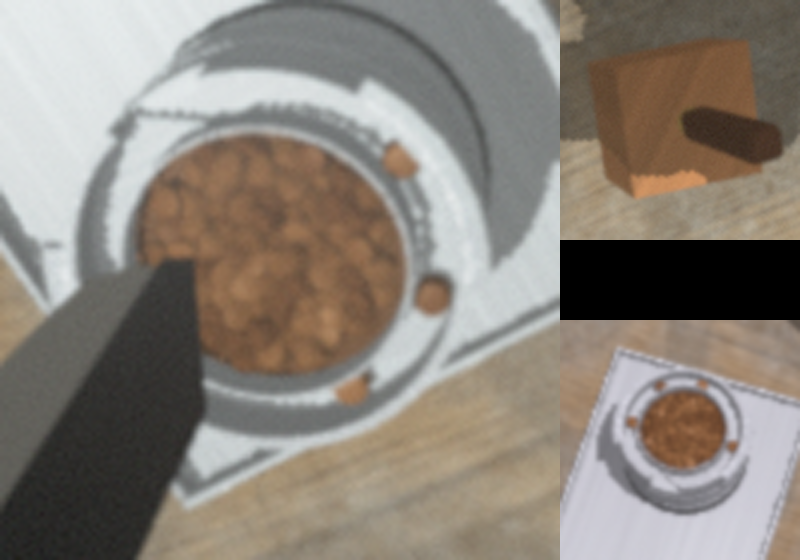

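Two strays are at crop (400,160) and (432,293), another is at (352,388), and the notch isn't clear yet. I'll move the camera straight over the canister.

Request:
apply_moves --dp '[[-20,-10,12],[-30,-15,25],[-35,-18,28],[-35,-18,28],[-30,-15,25],[-22,-12,17],[-12,-6,8],[0,0,0],[0,0,0]]' --rot '[[0,0,0],[0,0,0],[0,0,0],[0,0,0],[0,0,0],[0,0,0],[0,0,0],[0,0,0],[0,0,0]]'

```text
t: 2.5
tool_pos: [0.5889, 0.0893, 0.2208]
tool_rot: [[-0.91, 0.415, 0.0], [0.415, 0.91, 0.001], [0.0, 0.001, -1.0]]
ft_force: [0.3, 0.6, -0.4]
grip_width: 0.997
grasp_force: 0.0
```

```bash
python3 - <<'E'
from h import *
import pickle
f=grab("wrist"); pickle.dump(f,open("wrist2.pkl","wb")); im=f["image"]
c=proj(f,(.515,.122,.089)); print(c)
x0,y0=int(c[0])-115,max(0,int(c[1])-115); print(x0,y0)
cv2.imwrite("pics/crop2.png",cv2.resize(im[y0:y0+230,x0:x0+230],(600,600),interpolation=cv2.INTER_CUBIC))
E
```

```text
[313.87281257 121.5378871 ]
198 6
```

View pics/crop2.png

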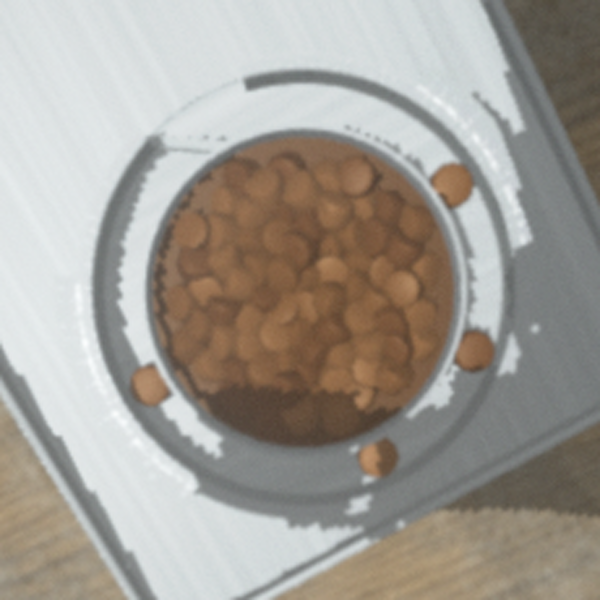

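The crop shows rim centre about (303,288) and radius about 208. Notch edges are at (155,140) [198°] and (248,82) [168°], with the rib along y≈145. Strays are at (452,185), (475,350), (378,457) and (150,384).

```bash
python3 - <<'E'
from h import *
import pickle
f=pickle.load(open("wrist2.pkl","rb"))
cv=lambda x,y:((x+.5)*230/600+198-.5,(y+.5)*230/600+6-.5)
def circ(P):
    P=np.array(P);A=np.c_[2*P[:,:2],np.ones(len(P))];s=np.linalg.lstsq(A,(P[:,:2]**2).sum(1),rcond=None)[0]
    return s[:2],np.sqrt(s[2]+s[:2]@s[:2])
P=[onz(f,*cv(x,y),.089) for x,y in[(93,275),(110,205),(140,150),(248,80),(300,70),(370,80),(440,123),(490,190),(512,290),(300,507),(400,487),(200,477)]]
c,r=circ(P); print("rim",c,r,[round(np.hypot(*(p[:2]-c))*1e3,1) for p in P])
for n in("wrist1","wrist2","top0"):
    g=pickle.load(open(n+".pkl","rb")); h=cv2.cvtColor(g["image"],cv2.COLOR_BGR2HSV)
    m=((h[...,0]<18)&(h[...,1]>90)).astype(np.uint8); pc=proj(g,(.515,.122,.085))
    rad=int(.06*g["fx"]/ (np.array(g["extrinsics"])@[.515,.122,.085,1])[2]*-1)
    mm=np.zeros_like(m); cv2.circle(mm,tuple(int(v) for v in pc),rad,1,-1); m&=mm
    m=cv2.morphologyEx(m,cv2.MORPH_OPEN,np.ones((3,3)))
    k=max(cv2.findContours(m,0,cv2.CHAIN_APPROX_NONE)[0],key=cv2.contourArea)
    k=cv2.convexHull(k)[:,0]; Q=[onz(g,*p,.085) for p in k]; cc,rr=circ(Q); print(n,"pot",cc,rr)
for nm,p in dict(n198=(155,140),n168=(248,80),rib_in=(225,145),k1=(452,185),k2=(475,350),k3=(378,457),k4=(150,384)).items():
    q=onz(f,*cv(*p),.089 if nm[0]=="n" else .073)[:2]-c; print(nm,np.degrees(np.arctan2(q[1],q[0])).round(1),np.hypot(*q).round(4))
g=pickle.load(open("wrist1.pkl","rb"));h=cv2.cvtColor(g["image"],cv2.COLOR_BGR2HSV)
T=pickle.load(open("top0.pkl","rb"));S=pickle.load(open("scene0.pkl","rb"))
# stand top quad in wrist1
m=((h[...,0]<18)&(h[...,1]>90)).astype(np.uint8);m[:110]=0;m[215:]=0;m[:,:385]=0
k=max(cv2.findContours(m,0,1)[0],key=cv2.contourArea);print(cv2.approxPolyDP(k,3,True)[:,0].tolist())
for p in[(398,137),(465,126),(469,180)]: print(p,onz(g,*p,.066).round(4))
E
```

```text
rim [0.51425173 0.12251743] 0.056784774194408666 [np.float64(56.7), np.float64(56.5), np.float64(57.0), np.float64(56.6), np.float64(57.2), np.float64(57.4), np.float64(56.8), np.float64(56.4), np.float64(56.0), np.float64(56.8), np.float64(57.8), np.float64(56.3)]
wrist1 pot [0.51327498 0.12387832] 0.03785890669685146
wrist2 pot [0.51332652 0.12411509] 0.0389671681706871
top0 pot [0.51109269 0.11884232] 0.0382546096661997
n198 -160.8 0.0558
n168 170.0 0.0566
rib_in -176.9 0.0465
k1 102.4 0.0514
k2 49.5 0.0512
k3 1.4 0.05
k4 -86.5 0.0504
[[462, 127], [443, 126], [397, 136], [407, 186], [416, 192], [468, 181], [476, 173], [476, 165], [466, 159]]
(398, 137) [0.4408 0.362  0.066 ]
(465, 126) [0.4603 0.4362 0.066 ]
(469, 180) [0.5203 0.4207 0.066 ]
```

Request:
apply_moves --dp '[[8,14,-4],[18,32,-6],[22,40,-6],[22,40,-6],[22,40,-6],[20,36,-6],[15,27,-4],[9,15,-2],[3,5,0],[0,0,0],[0,0,0],[0,0,0],[0,0,0]]' --rot '[[0,0,0],[0,0,0],[0,0,0],[0,0,0],[0,0,0],[0,0,0],[0,0,0],[0,0,0],[0,0,-0.085],[0,0,-0.09],[0,0,0],[0,0,0],[0,0,0]]'

```text
t: 3.85
tool_pos: [0.5665, 0.3715, 0.2606]
tool_rot: [[-0.967, 0.254, 0.0], [0.254, 0.967, 0.0], [-0.0, 0.0, -1.0]]
ft_force: [-0.7, -0.5, 0.6]
grip_width: 1.002
grasp_force: 0.0
```

```bash
python3 - <<'E'
from h import *
import pickle
f=grab("wrist"); pickle.dump(f,open("wrist3.pkl","wb")); im=f["image"]
o=arm.get_obs(); print(o["tool_pos"].round(4),o["tool_rot"].round(3).tolist())
c=proj(f,(.488,.393,.1)); print(c)
x0,y0=max(0,int(c[0])-100),max(0,int(c[1])-100); print(x0,y0)
cv2.imwrite("pics/crop3.png",cv2.resize(im[y0:y0+200,x0:x0+200],(600,600),interpolation=cv2.INTER_CUBIC))
E
```

```text
[0.5665 0.3715 0.2606] [[-0.967, 0.254, 0.0], [0.254, 0.967, 0.0], [-0.0, 0.0, -1.0]]
[316.65154299 120.69941358]
216 20
```

View pics/crop3.png

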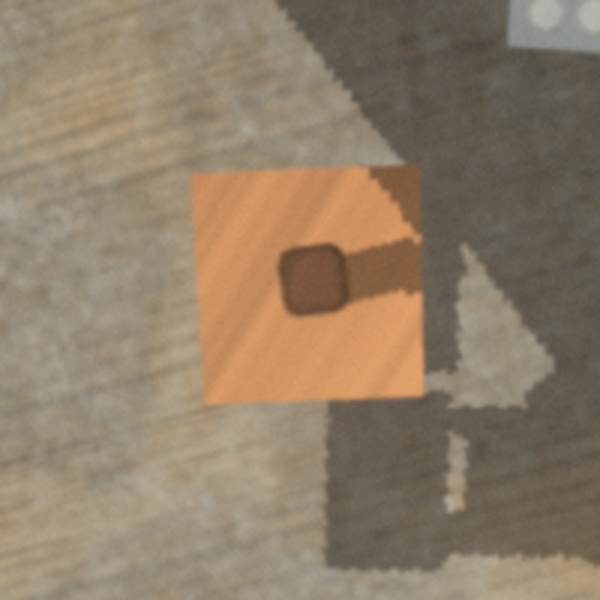

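The block's top corners are at crop (193,174), (420,167), (424,397) and (205,404). The handle top is centred at (314,279), turned a few degrees.

```bash
python3 - <<'E'
from h import *
import pickle
f=pickle.load(open("wrist3.pkl","rb"))
cv=lambda x,y:((x+.5)/3+216-.5,(y+.5)/3+20-.5)
P=np.array([onz(f,*cv(x,y),.066) for x,y in[(193,174),(420,167),(424,397),(205,404)]])
print(P.mean(0),[np.linalg.norm(P[i]-P[i-1]).round(4) for i in range(4)],[np.degrees(np.arctan2(*(P[i]-P[i-1])[1::-1])).round(1) for i in range(4)])
hc=onz(f,*cv(314,279),.162); print("handle",hc)
big=cv2.resize(f["image"][20:220,216:416],(600,600),interpolation=cv2.INTER_CUBIC)
h=cv2.cvtColor(big,cv2.COLOR_BGR2HSV); b=big.astype(int)
m=((b[...,2]<125)&(h[...,1]>70)).astype(np.uint8); m[:235]=0;m[325:]=0;m[:,:270]=0;m[:,352:]=0
m2=m.copy(); m2[:,345:]=0
k=max(cv2.findContours(m2,0,1)[0],key=cv2.contourArea); r=cv2.minAreaRect(k); print(r)
Q=np.array([onz(f,*cv(x,y),.162) for x,y in cv2.boxPoints(r)]); print(Q.mean(0),[np.linalg.norm(Q[i]-Q[i-1]).round(4) for i in range(4)],[np.degrees(np.arctan2(*(Q[i]-Q[i-1])[1::-1])).round(1) for i in range(4)])
# height checks: triangulate handle top & stand corner with wrist1/top
g=pickle.load(open("wrist1.pkl","rb"));T=pickle.load(open("top0.pkl","rb"));S=pickle.load(open("scene0.pkl","rb"))
print("pick top", tri([ray(f,*cv(314,279)),ray(S,180,236),ray(T,212,192)]))
print("stand corner",tri([ray(f,*cv(424,397)),ray(g,469,181)]),tri([ray(f,*cv(193,174)),ray(g,398,137)]),tri([ray(f,*cv(420,167)),ray(g,465,126)]))
E
```

```text
[0.48440384 0.39634549 0.066     ] [np.float64(0.0635), np.float64(0.0632), np.float64(0.0634), np.float64(0.0637)] [np.float64(167.2), np.float64(77.0), np.float64(-12.2), np.float64(-102.9)]
handle [0.4839025  0.39609534 0.162     ]
((313.9906921386719, 279.2620849609375), (65.61808013916016, 65.53185272216797), 82.56858825683594)
[0.48398328 0.39607342 0.162     ] [np.float64(0.013), np.float64(0.0133), np.float64(0.013), np.float64(0.0135)] [np.float64(172.8), np.float64(82.5), np.float64(-6.5), np.float64(-97.4)]
pick top (array([0.48069166, 0.39359404, 0.15919137]), [np.float64(0.0040677998655731665), np.float64(0.004426426374697328), np.float64(0.003201451523750051)])
stand corner (array([0.52255218, 0.42099748, 0.06303197]), [np.float64(0.00030975666851371856), np.float64(0.0003097566685137397)]) (array([0.44356358, 0.36925839, 0.03226211]), [np.float64(0.0018614148970094383), np.float64(0.001861414897009418)]) (array([0.4602273 , 0.43421135, 0.06981716]), [np.float64(0.0009180745691728221), np.float64(0.0009180745691727562)])
```

Request:
apply_moves --dp '[[15,0,0],[28,1,0],[28,1,0],[15,1,0],[0,0,10],[0,0,25],[0,0,35],[0,0,35],[0,0,25],[0,0,12],[0,0,3],[0,0,0]]' --rot '[[0,0,0],[0,0,0],[0,0,0],[0,0,-0.065],[0,0,-0.065],[0,0,0],[0,0,0],[0,0,0],[0,0,0],[0,0,0],[0,0,0],[0,0,0]]' --hand 50

```text
t: 5.1
tool_pos: [0.484, 0.3968, 0.116]
tool_rot: [[-0.992, 0.124, 0.001], [0.124, 0.992, 0.001], [-0.0, 0.001, -1.0]]
ft_force: [0.7, -0.1, -0.8]
grip_width: 0.541
grasp_force: 0.0
```

Request:
apply_moves --dp '[[0,0,0],[0,0,0],[0,0,0],[0,0,0],[0,0,0],[0,0,0]]' --rot '[[0,0,0],[0,0,0],[0,0,0],[0,0,0],[0,0,0],[0,0,0]]' --hand 5

```text
t: 5.7
tool_pos: [0.4842, 0.3965, 0.1156]
tool_rot: [[-0.992, 0.125, 0.0], [0.125, 0.992, 0.0], [-0.0, 0.0, -1.0]]
ft_force: [-0.0, -0.1, 2.6]
grip_width: 0.153
grasp_force: 30.0
```

Request:
apply_moves --dp '[[0,0,-8],[0,0,-20],[0,0,-30],[0,0,-35],[0,0,-25],[-1,-10,-10],[-3,-25,-2],[-4,-38,0],[-4,-40,0],[-4,-40,0],[-4,-40,0],[-4,-40,0],[-4,-34,0],[-2,-22,0],[-2,-12,0],[0,-6,0],[0,0,0],[0,0,0]]' --rot '[[0,0,0],[0,0,0],[0,0,0],[0,0,0],[0,0,0],[0,0,0],[0,0,0],[0,0,0],[0,0,0],[0,0,0],[0,0,0],[0,0,0],[0,0,0],[0,0,0],[0,0,0],[0,0,0],[0,0,0],[0,0,0]]'

```text
t: 7.5
tool_pos: [0.4774, 0.0889, 0.2451]
tool_rot: [[-0.992, 0.123, -0.0], [0.123, 0.992, 0.0], [0.0, 0.0, -1.0]]
ft_force: [0.3, -0.2, -1.2]
grip_width: 0.151
grasp_force: 30.0
```

```bash
python3 - <<'E'
from h import *
import pickle
f=grab("wrist"); pickle.dump(f,open("wrist4.pkl","wb")); im=f["image"]
o=arm.get_obs(); p=o["tool_pos"];R=o["tool_rot"]; print(p.round(4),R.round(3).tolist(),o["ft_force"])
print("tip pred",proj(f,p+R@[0,0,.110]),"collar",proj(f,p+R@[0,0,.045]))
c=proj(f,(.514,.123,.089)); print(c)
cv2.imwrite("pics/crop4.png",cv2.resize(im[60:360,120:520],(800,600),interpolation=cv2.INTER_CUBIC))
E
```

```text
[0.4774 0.089  0.2451] [[-0.992, 0.123, -0.0], [0.123, 0.992, 0.0], [0.0, 0.0, -1.0]] [-0.32137734 -0.22798031 -0.13293511]
tip pred [315.98756651 241.26876793] collar [316.35728906 276.9654877 ]
[361.28052472 261.48369638]
```

View pics/crop4.png

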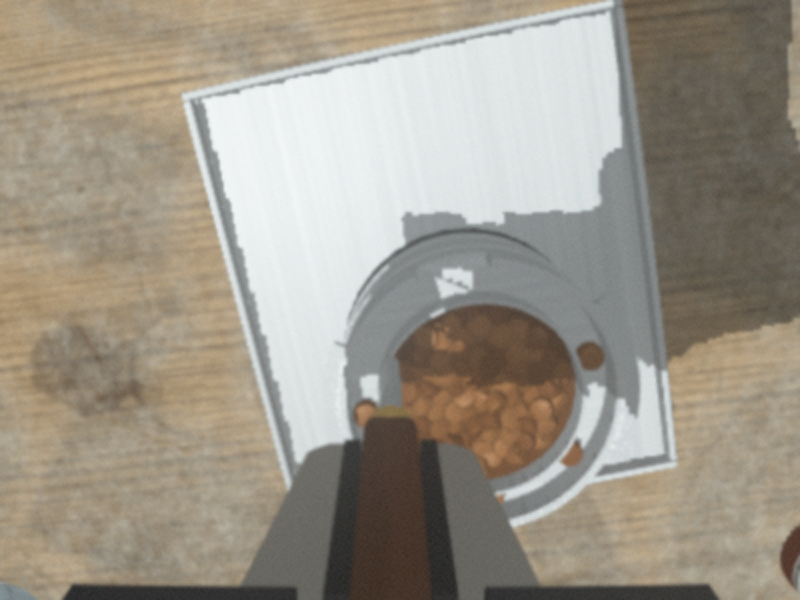

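The collar is at crop (390,410), with the grey shank rising above it at about x 383–400. I'll read its edges from pixel values instead of another picture.

```bash
python3 - <<'E'
from h import *
import pickle
f=pickle.load(open("wrist4.pkl","rb")); g=cv2.cvtColor(f["image"],cv2.COLOR_BGR2GRAY)
for r in range(230,268,2): print(r,g[r,302:332].tolist())
b=f["image"].astype(int); print((b[262:280:2,300:332,2]-b[262:280:2,300:332,0]).tolist())
E
```

```text
230 [143, 142, 144, 145, 141, 141, 142, 141, 141, 138, 140, 141, 139, 133, 128, 125, 129, 128, 130, 124, 104, 89, 80, 80, 83, 84, 86, 92, 89, 90]
232 [143, 139, 142, 142, 142, 142, 142, 140, 141, 139, 141, 139, 131, 125, 125, 126, 129, 126, 113, 92, 83, 80, 79, 77, 81, 82, 84, 89, 90, 89]
234 [140, 143, 141, 143, 143, 142, 140, 140, 140, 142, 140, 131, 126, 125, 126, 131, 121, 102, 85, 79, 78, 79, 79, 79, 78, 81, 82, 87, 85, 86]
236 [143, 143, 141, 139, 142, 141, 139, 139, 141, 136, 132, 128, 125, 129, 127, 118, 96, 82, 79, 76, 80, 78, 79, 80, 80, 81, 85, 83, 84, 82]
238 [141, 140, 143, 138, 141, 141, 140, 138, 140, 134, 130, 121, 124, 126, 118, 106, 90, 83, 77, 79, 75, 78, 79, 80, 78, 86, 85, 86, 84, 82]
240 [143, 142, 140, 140, 141, 139, 138, 141, 135, 128, 125, 126, 125, 125, 120, 120, 111, 96, 83, 80, 80, 81, 77, 78, 76, 83, 83, 84, 82, 83]
242 [139, 140, 141, 142, 140, 141, 138, 140, 131, 130, 128, 129, 124, 124, 123, 120, 119, 104, 90, 86, 85, 83, 81, 81, 79, 80, 80, 82, 80, 79]
244 [140, 144, 142, 141, 141, 140, 142, 136, 131, 133, 131, 128, 125, 123, 124, 122, 121, 109, 94, 9
[... 2166 characters left out ...]
 43, 39, 40, 40, 43, 49, 53, 59, 62, 64, 62, 60, 56], [72, 72, 65, 49, 32, 21, 18, 21, 20, 24, 22, 21, 22, 24, 23, 21, 24, 22, 22, 22, 21, 26, 24, 25, 21, 30, 36, 51, 60, 59, 59, 58], [54, 59, 46, 27, 19, 18, 18, 19, 20, 21, 20, 23, 19, 22, 21, 21, 22, 23, 23, 22, 22, 24, 24, 22, 22, 22, 26, 38, 51, 60, 61, 61], [7, 16, 22, 20, 19, 18, 17, 19, 21, 22, 23, 23, 23, 23, 22, 25, 23, 24, 24, 24, 23, 26, 24, 25, 24, 23, 22, 26, 38, 51, 58, 61], [-1, 4, 13, 20, 17, 20, 21, 17, 20, 19, 18, 21, 22, 22, 23, 20, 23, 22, 22, 23, 25, 24, 24, 23, 25, 24, 23, 25, 39, 49, 54, 55], [-2, 7, 12, 18, 18, 20, 21, 18, 17, 20, 19, 23, 22, 23, 24, 23, 24, 23, 24, 28, 25, 23, 24, 26, 25, 24, 24, 26, 35, 47, 52, 50]]
```

Request:
apply_moves --dp '[[0,0,10],[0,0,14],[0,0,14],[0,0,10],[0,0,6],[0,0,4],[0,0,3],[0,0,0],[0,0,0]]' --rot '[[0,0,0],[0,0,0],[0,0,0],[0,0,0],[0,0,0],[0,0,0],[0,0,0],[0,0,0],[0,0,0]]'

```text
t: 8.45
tool_pos: [0.4778, 0.0878, 0.1846]
tool_rot: [[-0.992, 0.125, 0.001], [0.125, 0.992, 0.0], [-0.001, 0.0, -1.0]]
ft_force: [-0.6, 0.3, -1.3]
grip_width: 0.152
grasp_force: 30.0
```

Request:
apply_moves --dp '[[0,0,1],[0,0,0.5],[0,0,0.5],[0,0,0]]' --rot '[[0,0,0],[0,0,0],[0,0,0],[0,0,0]]'

```text
t: 8.85
tool_pos: [0.4775, 0.0878, 0.1823]
tool_rot: [[-0.992, 0.125, 0.0], [0.125, 0.992, 0.0], [-0.0, 0.0, -1.0]]
ft_force: [-0.2, 0.3, -0.2]
grip_width: 0.153
grasp_force: 30.0
```

Request:
apply_moves --dp '[[0,0,0.5],[0,0,0.5],[0,0,0]]' --rot '[[0,0,0],[0,0,0],[0,0,0]]'

```text
t: 9.15
tool_pos: [0.4774, 0.0877, 0.1812]
tool_rot: [[-0.992, 0.125, -0.0], [0.125, 0.992, -0.0], [0.0, -0.0, -1.0]]
ft_force: [0.0, 0.1, -0.9]
grip_width: 0.153
grasp_force: 30.0
```

Request:
apply_moves --dp '[[0,0,0.4],[0,0,0.3],[0,0,0]]' --rot '[[0,0,0],[0,0,0],[0,0,0]]'

```text
t: 9.45
tool_pos: [0.4775, 0.0878, 0.1806]
tool_rot: [[-0.992, 0.125, 0.0], [0.125, 0.992, 0.0], [-0.0, 0.0, -1.0]]
ft_force: [-0.1, 0.0, -0.6]
grip_width: 0.152
grasp_force: 30.0
```

Request:
apply_moves --dp '[[0,0,0.5],[0,0,0]]' --rot '[[0,0,0],[0,0,0]]'

```text
t: 9.65
tool_pos: [0.4776, 0.0878, 0.1804]
tool_rot: [[-0.992, 0.125, 0.0], [0.125, 0.992, 0.0], [-0.0, 0.0, -1.0]]
ft_force: [-0.8, 0.5, 2.9]
grip_width: 0.151
grasp_force: 30.0
```

```bash
cat > sw.py <<'E'
from h import *
import sys
# rows for an arc (canister centre C, radius 50.5): args: current cmd angle a0 a1 steps (world deg)
def rows(pts,R):
    out=[]
    for a,b in zip(pts[:-1],pts[1:]): out.append([round(float(v),1) for v in (R.T@np.r_[b-a,0])[:2]*1e3]+[0])
    return out
E
python3 - <<'E'
from sw import *
o=arm.get_obs(); print(o["tool_pos"].round(4),o["ft_force"].round(1))
C=np.array([.514,.124]); R=np.array([[-.992,.125,0],[.125,.992,0],[0,0,-1]])
A=np.radians(np.arange(225,526,8)); P=C+.0505*np.c_[np.cos(A),np.sin(A)]
P=np.r_[[o["tool_pos"][:2]],P]
r=rows(P,R); print(len(r),r)
E
```

```text
[0.4776 0.0878 0.1804] [-0.8  0.5  2.9]
38 [[-0.6, 0.6, 0], [-5.9, -3.9, 0], [-6.3, -3.1, 0], [-6.7, -2.2, 0], [-6.9, -1.2, 0], [-7.0, -0.2, 0], [-7.0, 0.8, 0], [-6.8, 1.7, 0], [-6.5, 2.7, 0], [-6.1, 3.5, 0], [-5.5, 4.4, 0], [-4.9, 5.1, 0], [-4.1, 5.7, 0], [-3.3, 6.2, 0], [-2.4, 6.6, 0], [-1.4, 6.9, 0], [-0.5, 7.0, 0], [0.5, 7.0, 0], [1.5, 6.9, 0], [2.4, 6.6, 0], [3.3, 6.2, 0], [4.2, 5.7, 0], [4.9, 5.1, 0], [5.6, 4.3, 0], [6.1, 3.5, 0], [6.5, 2.6, 0], [6.8, 1.7, 0], [7.0, 0.7, 0], [7.0, -0.3, 0], [6.9, -1.2, 0], [6.7, -2.2, 0], [6.3, -3.1, 0], [5.8, -4.0, 0], [5.2, -4.7, 0], [4.5, -5.4, 0], [3.7, -6.0, 0], [2.8, -6.4, 0], [1.9, -6.8, 0]]
```

Request:
apply_moves --dp '[[0,0,-0.7],[-0.6,0.6,0],[-3,-2,0],[-2.9,-1.9,0],[-3.2,-1.6,0],[-3.1,-1.5,0],[-3.4,-1.1,0],[-3.3,-1.1,0],[-3.5,-0.6,0],[-3.4,-0.6,0],[-3.5,-0.1,0],[-3.5,-0.1,0],[-3.5,0.4,0],[-3.5,0.4,0],[-3.4,0.9,0],[-3.4,0.8,0],[-3.3,1.4,0],[-3.2,1.3,0]]' --rot '[[0,0,0],[0,0,0],[0,0,0],[0,0,0],[0,0,0],[0,0,0],[0,0,0],[0,0,0],[0,0,0],[0,0,0],[0,0,0],[0,0,0],[0,0,0],[0,0,0],[0,0,0],[0,0,0],[0,0,0],[0,0,0]]'

```text
t: 11.45
tool_pos: [0.5305, 0.0764, 0.1808]
tool_rot: [[-0.992, 0.124, -0.0], [0.124, 0.992, -0.0], [0.0, -0.0, -1.0]]
ft_force: [-0.0, -0.2, -0.4]
grip_width: 0.15
grasp_force: 30.0
```

```bash
python3 - <<'E'
from sw import *
o=arm.get_obs(); p=o["tool_pos"]; d=p[:2]-[.514,.124]; print(p.round(4),o["ft_force"].round(1),np.hypot(*d),np.degrees(np.arctan2(d[1],d[0]))%360)
E
```

```text
[0.5305 0.0764 0.1808] [-0.  -0.2 -0.4] 0.05035069643051126 289.095905200222
```

Request:
apply_moves --dp '[[-3.1,1.8,0],[-3,1.7,0],[-2.8,2.2,0],[-2.7,2.2,0],[-2.5,2.6,0],[-2.4,2.5,0],[-2.1,2.9,0],[-2,2.8,0],[-1.7,3.1,0],[-1.6,3.1,0],[-1.2,3.3,0],[-1.2,3.3,0],[-0.7,3.5,0],[-0.7,3.4,0],[-0.3,3.5,0],[-0.2,3.5,0],[0.3,3.5,0],[0.2,3.5,0],[0.8,3.5,0],[0.7,3.4,0]]' --rot '[[0,0,0],[0,0,0],[0,0,0],[0,0,0],[0,0,0],[0,0,0],[0,0,0],[0,0,0],[0,0,0],[0,0,0],[0,0,0],[0,0,0],[0,0,0],[0,0,0],[0,0,0],[0,0,0],[0,0,0],[0,0,0],[0,0,0],[0,0,0]]'

```text
t: 13.45
tool_pos: [0.5635, 0.1322, 0.1808]
tool_rot: [[-0.992, 0.125, 0.0], [0.125, 0.992, 0.0], [0.0, 0.0, -1.0]]
ft_force: [-0.1, -0.3, -2.0]
grip_width: 0.151
grasp_force: 30.0
```

Request:
apply_moves --dp '[[1.2,3.3,0],[1.2,3.3,0],[1.7,3.1,0],[1.6,3.1,0],[2.1,2.9,0],[2.1,2.8,0],[2.5,2.6,0],[2.4,2.5,0],[2.8,2.2,0],[2.8,2.1,0],[3.1,1.8,0],[3,1.7,0],[3.3,1.3,0],[3.2,1.3,0],[3.4,0.9,0],[3.4,0.8,0]]' --rot '[[0,0,0],[0,0,0],[0,0,0],[0,0,0],[0,0,0],[0,0,0],[0,0,0],[0,0,0],[0,0,0],[0,0,0],[0,0,0],[0,0,0],[0,0,0],[0,0,0],[0,0,0],[0,0,0]]'

```text
t: 15.05
tool_pos: [0.5283, 0.1724, 0.1808]
tool_rot: [[-0.992, 0.125, 0.0], [0.125, 0.992, 0.0], [-0.0, 0.0, -1.0]]
ft_force: [0.3, 0.1, -0.9]
grip_width: 0.15
grasp_force: 30.0
```

```bash
python3 - <<'E'
from sw import *
o=arm.get_obs(); p=o["tool_pos"]; d=p[:2]-[.514,.124]; print(p.round(4),o["ft_force"].round(1),np.hypot(*d),np.degrees(np.arctan2(d[1],d[0]))%360)
E
```

```text
[0.5283 0.1724 0.1808] [ 0.3  0.1 -0.9] 0.0504325857638794 73.57027576088298
```

Request:
apply_moves --dp '[[3.5,0.4,0],[3.5,0.3,0],[3.5,-0.1,0],[3.5,-0.2,0],[3.5,-0.6,0],[3.4,-0.6,0],[3.4,-1.1,0],[3.3,-1.1,0],[3.2,-1.5,0],[3.1,-1.6,0],[2.9,-2,0],[2.9,-2,0],[2.6,-2.3,0],[2.6,-2.4,0],[2.3,-2.7,0],[2.2,-2.7,0]]' --rot '[[0,0,0],[0,0,0],[0,0,0],[0,0,0],[0,0,0],[0,0,0],[0,0,0],[0,0,0],[0,0,0],[0,0,0],[0,0,0],[0,0,0],[0,0,0],[0,0,0],[0,0,0],[0,0,0]]'

```text
t: 16.65
tool_pos: [0.4768, 0.1581, 0.1808]
tool_rot: [[-0.992, 0.125, 0.0], [0.125, 0.992, 0.0], [-0.0, 0.0, -1.0]]
ft_force: [0.1, 0.2, -0.8]
grip_width: 0.154
grasp_force: 30.0
```

```bash
python3 - <<'E'
from sw import *
o=arm.get_obs(); p=o["tool_pos"]; C=np.array([.514,.124]); d=p[:2]-C; print(p.round(4),o["ft_force"].round(1),np.hypot(*d),np.degrees(np.arctan2(d[1],d[0]))%360)
R=np.array([[-.992,.125,0],[.125,.992,0],[0,0,-1]]); a=np.degrees(np.arctan2(d[1],d[0]))%360
y=np.radians(1.6); Q=np.array([[np.cos(y),-np.sin(y)],[np.sin(y),np.cos(y)]])
A=np.radians(np.linspace(a,172.5,10)); P=np.r_[[p[:2]],(C+.0505*np.c_[np.cos(A),np.sin(A)])[1:]]
print(rows(P,R))
# then along rib
e=P[-1]; rd=Q@np.array([-.537,-.843]); rn=Q@np.array([-.843,.537]); rib=C+Q@np.array([-.0434,.003])
print("dist to rib line",(e-rib)@rn, "row 3.5mm", rows([e,e+.0035*rd],R)[0], "end",np.hypot(*(e+.030*rd-C)))
E
```

```text
[0.4768 0.1581 0.1808] [ 0.1  0.2 -0.8] 0.05047745251994049 137.4459181784706
[[1.9, -2.9, 0], [1.7, -3.0, 0], [1.5, -3.1, 0], [1.3, -3.2, 0], [1.1, -3.3, 0], [0.8, -3.3, 0], [0.6, -3.4, 0], [0.4, -3.4, 0], [0.1, -3.4, 0]]
dist to rib line 0.008127496420937137 row 3.5mm [1.4, -3.2, 0] end 0.0682056853165117
```

Request:
apply_moves --dp '[[1.9,-2.9,0],[1.7,-3,0],[1.5,-3.1,0],[1.3,-3.2,0],[1.1,-3.3,0],[0.8,-3.3,0],[0.6,-3.4,0],[0.4,-3.4,0],[0.1,-3.4,0],[0.3,-1.8,0],[1.4,-3.2,0],[1.4,-3.2,0],[1.4,-3.2,0],[1.4,-3.2,0],[1.4,-3.2,0],[1.4,-3.2,0],[1.4,-3.2,0],[1.4,-3.2,0],[0,0,0]]' --rot '[[0,0,0],[0,0,0],[0,0,0],[0,0,0],[0,0,0],[0,0,0],[0,0,0],[0,0,0],[0,0,0],[0,0,0],[0,0,0],[0,0,0],[0,0,0],[0,0,0],[0,0,0],[0,0,0],[0,0,0],[0,0,0],[0,0,0]]'

```text
t: 18.55
tool_pos: [0.449, 0.1045, 0.1808]
tool_rot: [[-0.992, 0.125, -0.0], [0.125, 0.992, -0.0], [0.0, -0.0, -1.0]]
ft_force: [1.2, -0.1, -0.2]
grip_width: 0.153
grasp_force: 30.0
```

```bash
python3 - <<'E'
from sw import *
import pickle
o=arm.get_obs(); p=o["tool_pos"]; C=np.array([.514,.124]); d=p[:2]-C; print(p.round(4),o["ft_force"].round(1),np.hypot(*d),np.degrees(np.arctan2(d[1],d[0]))%360)
for n in("wrist","top"):
    f=grab(n); pickle.dump(f,open(n+"5.pkl","wb"))
    h=cv2.cvtColor(f["image"],cv2.COLOR_BGR2HSV); m=((h[...,0]<20)&(h[...,1]>80)).astype(np.uint8)
    E=np.array(f["extrinsics"]); s=f["fx"]/-(E@[*C,.07,1])[2]; a=144e-6*.785*s*s
    for k in cv2.findContours(m,0,1)[0]:
        A=cv2.contourArea(k)
        if .2*a<A<2.5*a:
            c=k.reshape(-1,2).mean(0); q=onz(f,*c,.01); q2=onz(f,*c,.075)[:2]-C
            if np.hypot(*(q[:2]-C))<.16: print(n,c.round(),A/a,"floor",q[:2].round(3),"seam r,ang",np.hypot(*q2).round(3),np.degrees(np.arctan2(q2[1],q2[0])).round()%360)
E
```

```text
[0.449  0.1045 0.1808] [ 1.2 -0.1 -0.2] 0.06788060144578448 196.6678252444275
wrist [184. 306.] 0.28800752176808514 floor [ 0.514 -0.026] seam r,ang 0.125 256.0
top [340. 270.] 2.0169498837871958 floor [ 0.443 -0.008] seam r,ang 0.163 238.0
top [327. 206.] 1.8675461886918479 floor [0.615 0.106] seam r,ang 0.083 340.0
```

Request:
apply_moves --dp '[[0,0,-10],[0,0,-25],[-5,1,-25],[-20,4,-15],[-30,6,-5],[-32,6,0],[-28,5,0],[-18,4,0],[-9,1,0],[0,0,0],[0,0,0]]' --rot '[[0,0,0],[0,0,0],[0,0,0],[0,0,0],[0,0,0],[0,0,0],[0,0,0],[0,0,0],[0,0,0],[0,0,0],[0,0,0]]'

```text
t: 19.75
tool_pos: [0.5927, 0.1141, 0.2608]
tool_rot: [[-0.992, 0.124, -0.001], [0.124, 0.992, -0.0], [0.001, -0.0, -1.0]]
ft_force: [0.3, 0.3, -1.8]
grip_width: 0.149
grasp_force: 30.0
```

```bash
python3 - <<'E'
from sw import *
import pickle
o=arm.get_obs(); print(o["tool_pos"].round(4))
f=grab("wrist"); pickle.dump(f,open("wrist6.pkl","wb")); im=f["image"]
c=proj(f,(.514,.124,.07)); print(c); x0=int(c[0])-150
cv2.imwrite("pics/crop6.png",cv2.resize(im[0:225,x0:x0+300],(800,600),interpolation=cv2.INTER_CUBIC)); print(x0)
E
```

```text
[0.5927 0.1141 0.2608]
[315.73670057 123.56019595]
165
```

View pics/crop6.png

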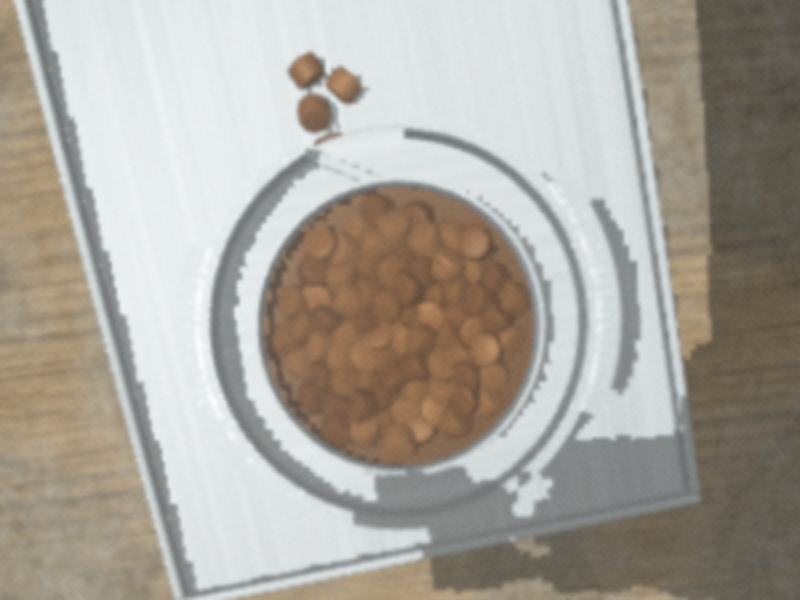

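Three pieces lie on the tray at crop (306,70), (343,85) and (314,112). The fourth peeks out below the notch at (328,138), at tray-floor radius of about 74 mm. The seam is empty, so the pick goes back to its block.

Request:
apply_moves --dp '[[5,10,0],[12,22,0],[18,34,0],[20,38,0],[20,38,0],[20,38,0],[19,35,0],[15,28,0],[9,15,0],[4.7,9,0],[0,0,0],[0,0,0]]' --rot '[[0,0,0],[0,0,0],[0,0,0],[0,0,0],[0,0,0],[0,0,0],[0,0,0],[0,0,0],[0,0,0],[0,0,0],[0,0,0],[0,0,0]]'

```text
t: 21.0
tool_pos: [0.4861, 0.3951, 0.2609]
tool_rot: [[-0.992, 0.127, 0.001], [0.127, 0.992, -0.001], [-0.001, -0.001, -1.0]]
ft_force: [-0.6, 0.1, 0.0]
grip_width: 0.148
grasp_force: 30.0
```

Request:
apply_moves --dp '[[2,1.4,5],[0,0,15],[0,0,25],[0,0,20],[0,0,10],[0,0,5],[0,0,5],[0,0,5],[0,0,0]]' --rot '[[0,0,0],[0,0,0],[0,0,0],[0,0,0],[0,0,0],[0,0,0],[0,0,0],[0,0,0],[0,0,0]]'

```text
t: 21.9
tool_pos: [0.4833, 0.3984, 0.1706]
tool_rot: [[-0.992, 0.125, -0.0], [0.125, 0.992, -0.0], [0.0, -0.0, -1.0]]
ft_force: [0.3, 0.5, -1.3]
grip_width: 0.152
grasp_force: 30.0
```

Request:
apply_moves --dp '[[-1.2,-1.4,0],[0,0,0],[0,0,8],[0,0,14],[0,0,14],[0,0,10],[0,0,5],[0,0,2],[0,0,1],[0,0,0]]' --rot '[[0,0,0],[0,0,0],[0,0,0],[0,0,0],[0,0,0],[0,0,0],[0,0,0],[0,0,0],[0,0,0],[0,0,0]]'

```text
t: 22.9
tool_pos: [0.4846, 0.3971, 0.1171]
tool_rot: [[-0.992, 0.125, 0.001], [0.125, 0.992, 0.0], [-0.0, 0.0, -1.0]]
ft_force: [0.5, 0.4, -0.7]
grip_width: 0.15
grasp_force: 30.0
```

Request:
apply_moves --dp '[[0,0,0.8],[0,0,0]]' --rot '[[0,0,0],[0,0,0]]'

```text
t: 23.1
tool_pos: [0.4845, 0.3971, 0.1163]
tool_rot: [[-0.992, 0.124, 0.0], [0.124, 0.992, 0.0], [-0.0, 0.001, -1.0]]
ft_force: [-0.2, -0.3, -0.9]
grip_width: 0.152
grasp_force: 30.0
```

Request:
apply_moves --dp '[[0,0,0],[0,0,0],[0,0,0],[0,0,0],[0,0,-8],[0,0,-20],[0,0,-35],[0,0,-40],[0,0,-35],[0,0,-20],[0,0,0]]' --rot '[[0,0,0],[0,0,0],[0,0,0],[0,0,0],[0,0,0],[0,0,0],[0,0,0],[0,0,0],[0,0,0],[0,0,0],[0,0,0]]' --hand 60

```text
t: 24.2
tool_pos: [0.4858, 0.398, 0.2784]
tool_rot: [[-0.992, 0.125, 0.005], [0.125, 0.992, 0.005], [-0.005, 0.006, -1.0]]
ft_force: [0.7, -0.5, -0.2]
grip_width: 0.655
grasp_force: 0.0
```

Request:
apply_moves --dp '[[-2,-10,0],[-5,-25,0],[-8,-40,0],[-10,-48,0],[-10,-49,0],[-10,-49,0],[-10,-49,0],[-10,-49,0],[-10,-49,0],[-10,-49,0],[-10,-49,0],[-10,-49,0],[-10,-49,0],[-10,-48,0],[-10,-42,0],[-5,-30,0],[-1,-12,0],[0,0,0],[0,0,0],[0,0,0]]' --rot '[[0,0,0],[0,0,0],[0,0,0],[0,0,0],[0,0,0],[0,0,0],[0,0,0],[0,0,0],[0,0,0],[0,0,0],[0,0,0],[0,0,0],[0,0,0],[0,0,0],[0,0,0],[0,0,0],[0,0,0],[0,0,0],[0,0,0],[0,0,0]]'

```text
t: 26.2
tool_pos: [0.538, -0.3088, 0.2737]
tool_rot: [[-0.993, 0.122, -0.0], [0.122, 0.993, 0.002], [0.0, 0.002, -1.0]]
ft_force: [0.4, -0.1, -0.3]
grip_width: 0.651
grasp_force: 0.0
```

```bash
python3 - <<'E'
from sw import *
import pickle
o=arm.get_obs(); print(o["tool_pos"].round(4),o["tool_rot"].round(3).tolist())
f=grab("wrist"); pickle.dump(f,open("wrist7.pkl","wb")); im=f["image"]
g=im.max(2).astype(int)
c=proj(f,(.459,-.291,.05)); print(c)
m=(g<70).astype(np.uint8); x,y=map(int,c); mm=np.zeros_like(m); mm[max(0,y-90):y+90,max(0,x-100):x+100]=1; m&=mm
for k in cv2.findContours(m,0,1)[0]:
    if cv2.contourArea(k)>150:
        r=cv2.minAreaRect(k); print(r,cv2.contourArea(k))
x0,y0=max(0,x-120),max(0,y-120); print(x0,y0)
cv2.imwrite("pics/crop7.png",cv2.resize(im[y0:y0+240,x0:x0+240],(600,600),interpolation=cv2.INTER_CUBIC))
E
```

```text
[ 0.538  -0.3088  0.2737] [[-0.993, 0.122, -0.0], [0.122, 0.993, 0.002], [0.0, 0.002, -1.0]]
[323.8271584  121.87886623]
203 1
```

View pics/crop7.png

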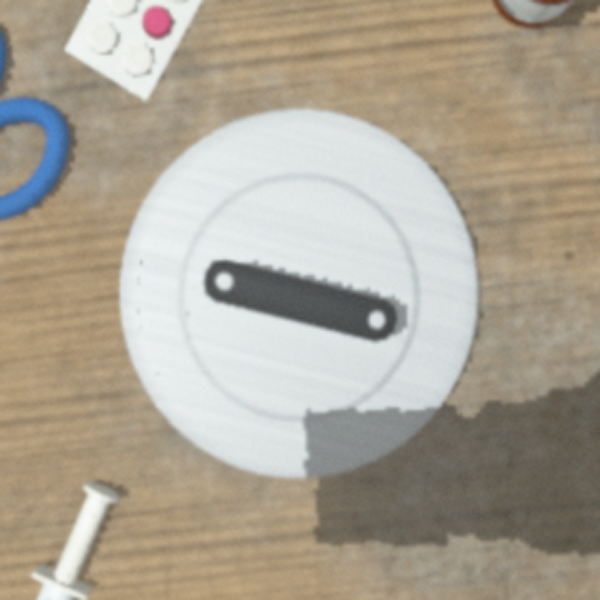

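The handle bar's screws are at crop (224,280) and (376,319), and the lid disc is centred at about (299,294) with radius 180. The one picture left is for the end.

```bash
python3 - <<'E'
from h import *
import pickle
f=pickle.load(open("wrist7.pkl","rb"))
cv=lambda x,y:((x+.5)*.4+203-.5,(y+.5)*.4+1-.5)
E=np.array(f["extrinsics"]); print((-E[:3,:3].T@E[:3,3]).round(4))
a,b=[onz(f,*cv(*p),.052) for p in((224,280),(376,319))]; print("screw mid",((a+b)/2).round(4),np.linalg.norm(a-b).round(4),np.degrees(np.arctan2(*(b-a)[1::-1])))
ends=[onz(f,*cv(*p),.052) for p in((205,276),(396,324))]; print("bar len",np.linalg.norm(ends[0]-ends[1]))
L=[onz(f,*cv(*p),.0195) for p in((120,294),(478,294),(300,109),(300,479))]; print("disc",np.mean(L,0).round(4),np.linalg.norm(L[0]-L[1]),np.linalg.norm(L[2]-L[3]))
T=pickle.load(open("top0.pkl","rb"));S=pickle.load(open("scene0.pkl","rb"))
print(tri([ray(f,*cv(300,299.5)),ray(S,468,227),ray(T,434,298)]))
o=arm.get_obs();p=o["tool_pos"];R=o["tool_rot"]; print(np.degrees(np.arctan2(R[1,1],R[0,1])),o["q"].round(3))
c=((a+b)/2)[:2]; c=c+.0012*R[:2,1]; d=np.r_[c-p[:2],0]; print("corrected",c,"tool d",(R.T@d).round(4))
E
```

```text
[ 0.4574 -0.2998  0.4243]
screw mid [ 0.4576 -0.2918  0.052 ] 0.0579 69.08239778206082
bar len 0.0726410329480776
disc [ 0.4568 -0.2913  0.0195] 0.14373480102794528 0.1444591529978073
(array([ 0.45917306, -0.28980688,  0.0376248 ]), [np.float64(0.0023757163611977604), np.float64(0.0005471667490002523), np.float64(0.002820524806035692)])
83.01195018389775 [ 0.067  0.405  0.535  1.664 -0.225  1.134  2.111]
corrected [ 0.45778098 -0.29059765] tool d [0.082  0.0084 0.    ]
```

Request:
apply_moves --dp '[[15,2,0],[30,3,0],[27,2.4,0],[10,1,0],[0,0,10],[0,0,15],[0,0,15],[0,0,15],[0,0,15],[0,0,15],[0,0,15],[0,0,10],[0,0,10],[0,0,10],[0,0,0],[0,0,0],[0,0,0]]' --rot '[[0,0,0],[0,0,0],[0,0,0],[0,0,0.085],[0,0,0.14],[0,0,0.15],[0,0,0.15],[0,0,0.15],[0,0,0.15],[0,0,0.15],[0,0,0.15],[0,0,0.15],[0,0,0.15],[0,0,0.15],[0,0,0.15],[0,0,0.09],[0,0,0]]' --hand 50

```text
t: 27.95
tool_pos: [0.4578, -0.2912, 0.1439]
tool_rot: [[0.359, 0.933, -0.0], [0.933, -0.359, 0.0], [0.0, -0.0, -1.0]]
ft_force: [-1.0, -0.3, -0.4]
grip_width: 0.542
grasp_force: 0.0
```

```bash
python3 - <<'E'
from h import *
o=arm.get_obs();p=o["tool_pos"];R=o["tool_rot"]; print(p.round(4),R.round(3).tolist(),np.degrees(np.arctan2(R[1,1],R[0,1])),o["q"].round(3))
print((R.T@np.r_[np.array([.4578,-.2906])-p[:2],0]*1e3).round(1), "want -20.9")
E
```

```text
[ 0.4578 -0.2912  0.1439] [[0.359, 0.933, -0.0], [0.933, -0.359, 0.0], [0.0, -0.0, -1.0]] -21.0253907742474 [-0.166  0.523  0.871  1.984 -0.522  0.874  0.621]
[ 0.5 -0.2  0. ] want -20.9
```

Aligned, so I'll descend to the handle and grip it.

Request:
apply_moves --dp '[[0.5,-0.2,10],[0,0,25],[0,0,28],[0,0,20],[0,0,12],[0,0,5],[0,0,2],[0,0,0],[0,0,0]]' --rot '[[0,0,0],[0,0,0],[0,0,0],[0,0,0],[0,0,0],[0,0,0],[0,0,0],[0,0,0],[0,0,0]]'

```text
t: 28.85
tool_pos: [0.4578, -0.2923, 0.0427]
tool_rot: [[0.361, 0.933, 0.001], [0.933, -0.361, -0.0], [0.0, 0.001, -1.0]]
ft_force: [0.1, 1.3, 0.3]
grip_width: 0.548
grasp_force: 0.0
```

Request:
apply_moves --dp '[[0,0,0],[0,0,0],[0,0,0],[0,0,0],[0,0,0],[0,0,-3],[0,0,-10],[0,0,-20],[0,0,-30],[0,0,-35],[0,0,-30],[0,0,-15],[0,0,-5],[0,0,0]]' --rot '[[0,0,0],[0,0,0],[0,0,0],[0,0,0],[0,0,0],[0,0,0],[0,0,0],[0,0,0],[0,0,0],[0,0,0],[0,0,0],[0,0,0],[0,0,0],[0,0,0]]' --hand 5

```text
t: 30.25
tool_pos: [0.4573, -0.2917, 0.1899]
tool_rot: [[0.36, 0.933, 0.0], [0.933, -0.36, 0.0], [0.001, 0.0, -1.0]]
ft_force: [0.3, 0.2, -2.8]
grip_width: 0.172
grasp_force: 30.0
```

Request:
apply_moves --dp '[[0,0,0],[0,0,0],[0,0,0],[0,0,0],[0,0,0],[0,0,0],[0,0,0],[0,0,0],[0,0,0],[0,0,0],[0,0,0],[0,0,0],[0,0,0],[0,0,0]]' --rot '[[0,0,-0.06],[0,0,-0.12],[0,0,-0.14],[0,0,-0.14],[0,0,-0.14],[0,0,-0.14],[0,0,-0.14],[0,0,-0.14],[0,0,-0.14],[0,0,-0.14],[0,0,-0.14],[0,0,-0.09],[0,0,-0.006],[0,0,0]]'

```text
t: 31.65
tool_pos: [0.4565, -0.2918, 0.1888]
tool_rot: [[-0.919, 0.395, -0.002], [0.395, 0.919, 0.001], [0.002, 0.0, -1.0]]
ft_force: [-0.9, 0.2, -2.0]
grip_width: 0.173
grasp_force: 30.0
```

Request:
apply_moves --dp '[[3,10,0],[6,24,0],[10,38,0],[12,44,0],[12,44,0],[12,44,0],[12,44,0],[12,44,0],[11,42,0],[10,35,0],[5,21,0],[3,10,0],[0,4,0],[0,0,0],[0,0,0]]' --rot '[[0,0,0],[0,0,0],[0,0,0],[0,0,0],[0,0,0],[0,0,0],[0,0,0],[0,0,0],[0,0,0],[0,0,0],[0,0,0],[0,0,0],[0,0,0],[0,0,0],[0,0,0]]'

```text
t: 33.15
tool_pos: [0.5166, 0.1203, 0.19]
tool_rot: [[-0.919, 0.395, -0.0], [0.395, 0.919, -0.001], [-0.0, -0.001, -1.0]]
ft_force: [0.3, -0.0, -2.4]
grip_width: 0.167
grasp_force: 30.0
```

```bash
python3 - <<'E'
from h import *
import pickle
o=arm.get_obs();p=o["tool_pos"];R=o["tool_rot"]; print(p.round(4),np.degrees(np.arctan2(R[1,1],R[0,1])),o["q"].round(3))
print((R.T@np.r_[np.array([.5155,.1234])-p[:2],0]*1e3).round(1), "want 67")
# canister re-measure from wrist6 (bias-corrected)
f=pickle.load(open("wrist6.pkl","rb")); cv=lambda x,y:((x+.5)*.375+165-.5,(y+.5)*.375-.5)
def ang(P,z,c): 
    q=onz(f,*cv(*P),z)[:2]-c; return round(np.degrees(np.arctan2(q[1],q[0]))%360,1),round(np.hypot(*q)*1e3,1)
P=np.array([onz(f,*cv(*q),.089)[:2] for q in[(212,320),(232,245),(404,130),(480,153),(550,215),(580,290),(570,370),(260,440),(340,500),(225,380)]])
A=np.c_[2*P,np.ones(len(P))];s=np.linalg.lstsq(A,(P**2).sum(1),rcond=None)[0]; c=s[:2]; print("rim c",c,"corr",c+.0012*np.array([.124,.992]),"r",np.sqrt(s[2]+c@c))
for P in[(318,152),(404,130),(210,245),(262,465),(545,175),(590,415)]: print(P,ang(P,.089,c))
E
```

```text
[0.5166 0.1203 0.19  ] 66.72583518334805 [-0.624  0.327  0.402  1.958 -0.162  0.888  1.026]
[ 2.3  2.4 -0. ] want 67
rim c [0.51249754 0.12247138] corr [0.51264634 0.12366178] r 0.05483995121209246
(318, 152) (np.float64(197.8), np.float64(54.3))
(404, 130) (np.float64(170.8), np.float64(55.2))
(210, 245) (np.float64(239.7), np.float64(60.1))
(262, 465) (np.float64(307.6), np.float64(59.1))
(545, 175) (np.float64(127.9), np.float64(60.8))
(590, 415) (np.float64(59.0), np.float64(64.6))
```

Request:
apply_moves --dp '[[2.2,2.4,0],[0,0,6],[0,0,14],[0,0,16],[0,0,11],[0,0,5],[0,0,2],[0,0,0],[0,0,0]]' --rot '[[0,0,0],[0,0,0],[0,0,0],[0,0,0],[0,0,0],[0,0,0],[0,0,0],[0,0,0],[0,0,0]]'

```text
t: 34.05
tool_pos: [0.5161, 0.125, 0.1364]
tool_rot: [[-0.92, 0.393, 0.001], [0.393, 0.92, 0.0], [-0.001, 0.001, -1.0]]
ft_force: [0.0, 0.2, -2.6]
grip_width: 0.167
grasp_force: 30.0
```

```bash
python3 - <<'E'
from h import *
o=arm.get_obs();p=o["tool_pos"];R=o["tool_rot"]; print(p.round(4),o["ft_force"].round(1),o["moment"].round(2))
print((R.T@np.r_[np.array([.5154,.1234])-p[:2],0]*1e3).round(1))
E
```

```text
[0.5161 0.125  0.1364] [ 0.   0.2 -2.6] [-0.   -0.05 -0.01]
[-0.  -1.7 -0. ]
```

Request:
apply_moves --dp '[[0,-1.5,0],[0,0,0],[0,0,2],[0,0,2],[0,0,1],[0,0,1],[0,0,0]]' --rot '[[0,0,0],[0,0,0],[0,0,0],[0,0,0],[0,0,0],[0,0,0],[0,0,0]]'

```text
t: 34.75
tool_pos: [0.5149, 0.1236, 0.1298]
tool_rot: [[-0.92, 0.393, -0.0], [0.393, 0.92, -0.0], [0.0, -0.0, -1.0]]
ft_force: [-0.4, -0.5, -2.0]
grip_width: 0.173
grasp_force: 30.0
```

Request:
apply_moves --dp '[[0,0,1],[0,0,1],[0,0,0]]' --rot '[[0,0,0],[0,0,0],[0,0,0]]'

```text
t: 35.05
tool_pos: [0.515, 0.1236, 0.1278]
tool_rot: [[-0.92, 0.393, -0.0], [0.393, 0.92, -0.0], [0.0, -0.0, -1.0]]
ft_force: [-0.9, -0.6, -2.2]
grip_width: 0.169
grasp_force: 30.0
```

Request:
apply_moves --dp '[[0,0,1],[0,0,1],[0,0,1],[0,0,1],[0,0,0]]' --rot '[[0,0,0],[0,0,0],[0,0,0],[0,0,0],[0,0,0]]'

```text
t: 35.55
tool_pos: [0.5149, 0.1235, 0.1238]
tool_rot: [[-0.92, 0.393, -0.0], [0.393, 0.92, -0.0], [0.0, -0.0, -1.0]]
ft_force: [0.6, -0.8, -3.8]
grip_width: 0.173
grasp_force: 30.0
```

Request:
apply_moves --dp '[[0,0,1],[0,0,1],[0,0,1],[0,0,1],[0,0,0]]' --rot '[[0,0,0],[0,0,0],[0,0,0],[0,0,0],[0,0,0]]'

```text
t: 36.05
tool_pos: [0.5149, 0.1235, 0.1198]
tool_rot: [[-0.92, 0.393, -0.0], [0.393, 0.92, -0.0], [0.0, -0.0, -1.0]]
ft_force: [-0.0, 0.2, -2.8]
grip_width: 0.171
grasp_force: 30.0
```

Request:
apply_moves --dp '[[0,0,0.5],[0,0,0.5],[0,0,0.3],[0,0,0]]' --rot '[[0,0,0],[0,0,0],[0,0,0],[0,0,0]]'

```text
t: 36.45
tool_pos: [0.515, 0.1236, 0.1187]
tool_rot: [[-0.92, 0.393, 0.0], [0.393, 0.92, -0.0], [-0.0, -0.0, -1.0]]
ft_force: [-0.4, 0.8, -2.5]
grip_width: 0.167
grasp_force: 30.0
```

Request:
apply_moves --dp '[[0,0,0.4],[0,0,0.3],[0,0,0]]' --rot '[[0,0,0],[0,0,0],[0,0,0]]'

```text
t: 36.75
tool_pos: [0.5151, 0.1236, 0.1181]
tool_rot: [[-0.92, 0.393, 0.0], [0.393, 0.92, 0.0], [-0.0, 0.0, -1.0]]
ft_force: [-1.0, 0.3, -0.4]
grip_width: 0.169
grasp_force: 30.0
```

Request:
apply_moves --dp '[[0,-0.1,0],[0,-0.1,0],[0,-0.1,0],[0,-0.1,0],[0,-0.1,0],[0,0,0]]' --rot '[[0,0,0.05],[0,0,0.08],[0,0,0.08],[0,0,0.08],[0,0,0.08],[0,0,0]]'

```text
t: 37.35
tool_pos: [0.5149, 0.1232, 0.118]
tool_rot: [[-0.715, 0.699, 0.0], [0.699, 0.715, -0.0], [-0.0, 0.0, -1.0]]
ft_force: [0.2, -0.4, -1.8]
grip_width: 0.171
grasp_force: 30.0
```

```bash
python3 - <<'E'
from h import *
o=arm.get_obs();p=o["tool_pos"];R=o["tool_rot"]; print(p.round(4),o["ft_force"].round(1),o["moment"].round(2),np.degrees(np.arctan2(R[1,1],R[0,1])))
E
```

```text
[0.5149 0.1232 0.118 ] [ 0.2 -0.4 -1.8] [-0.06  0.01 -0.06] 45.65005676420982
```

Request:
apply_moves --dp '[[0,-0.1,0],[0,-0.1,0],[0,-0.1,0],[0,-0.1,0],[0,-0.1,0],[0,0,0]]' --rot '[[0,0,0.06],[0,0,0.07],[0,0,0.07],[0,0,0.07],[0,0,0.07],[0,0,0]]'

```text
t: 37.95
tool_pos: [0.5145, 0.1229, 0.118]
tool_rot: [[-0.443, 0.897, 0.0], [0.897, 0.443, -0.0], [-0.0, 0.0, -1.0]]
ft_force: [-0.2, -0.0, -2.2]
grip_width: 0.17
grasp_force: 30.0
```

```bash
python3 - <<'E'
from h import *
o=arm.get_obs();p=o["tool_pos"];R=o["tool_rot"]; print(p.round(4),o["ft_force"].round(1),o["moment"].round(2),np.degrees(np.arctan2(R[1,1],R[0,1])))
E
```

```text
[0.5145 0.1229 0.118 ] [-0.2 -0.  -2.2] [-0.07  0.03 -0.06] 26.274151213848985
```

Request:
apply_moves --dp '[[0,-0.1,0],[0,-0.1,0],[0,-0.1,0],[0,-0.1,0],[0,-0.1,0],[0,-0.1,0],[0,0,0],[0,0,0]]' --rot '[[0,0,0.06],[0,0,0.07],[0,0,0.07],[0,0,0.07],[0,0,0.07],[0,0,0.06],[0,0,0.03],[0,0,0]]'

```text
t: 38.75
tool_pos: [0.5139, 0.1228, 0.1181]
tool_rot: [[-0.029, 1.0, 0.0], [1.0, 0.029, 0.0], [0.0, 0.0, -1.0]]
ft_force: [0.8, -0.4, -0.9]
grip_width: 0.171
grasp_force: 30.0
```

```bash
python3 - <<'E'
from h import *
o=arm.get_obs();p=o["tool_pos"];R=o["tool_rot"]; print(p.round(4),o["ft_force"].round(1),o["moment"].round(2),np.degrees(np.arctan2(R[1,1],R[0,1])))
E
```

```text
[0.5139 0.1228 0.1181] [ 0.8 -0.4 -0.9] [-0.06  0.14 -0.06] 1.6526321426165849
```

Request:
apply_moves --dp '[[0,0,0],[0,0,0]]' --rot '[[0,0,0.025],[0,0,0]]'

```text
t: 38.95
tool_pos: [0.5139, 0.1227, 0.118]
tool_rot: [[-0.002, 1.0, 0.0], [1.0, 0.002, 0.0], [0.0, 0.0, -1.0]]
ft_force: [-0.3, 0.2, -0.5]
grip_width: 0.172
grasp_force: 30.0
```

```bash
python3 - <<'E'
from h import *
o=arm.get_obs();p=o["tool_pos"];R=o["tool_rot"]; print(p.round(4),o["ft_force"].round(1),o["moment"].round(2),np.degrees(np.arctan2(R[1,1],R[0,1])))
E
```

```text
[0.5139 0.1227 0.118 ] [-0.3  0.2 -0.5] [-0.01  0.05 -0.03] 0.11762439545374224
```

Request:
apply_moves --dp '[[0,0,0],[0,0,0],[0,0,0],[0,0,0],[0,0,0],[0,0,-5],[0,0,-15],[0,0,-25],[0,0,-35],[-25,0,-35],[-35,0,-30],[-20,0,-10],[-5,0,0],[0,0,0],[0,0,0]]' --rot '[[0,0,0],[0,0,0],[0,0,0],[0,0,0],[0,0,0],[0,0,0],[0,0,0],[0,0,0],[0,0,0],[0,0,0],[0,0,0],[0,0,0],[0,0,0],[0,0,0],[0,0,0]]' --hand 50

```text
t: 40.45
tool_pos: [0.5132, 0.0391, 0.2715]
tool_rot: [[-0.004, 1.0, -0.003], [1.0, 0.004, -0.0], [-0.0, -0.003, -1.0]]
ft_force: [-0.4, -0.0, 0.0]
grip_width: 0.542
grasp_force: 0.0
```

```bash
python3 - <<'E'
from h import *
import pickle
o=arm.get_obs(); print(o["tool_pos"].round(4),o["ft_force"].round(1))
f=grab("wrist"); pickle.dump(f,open("wrist8.pkl","wb")); S=grab("scene"); T=grab("top")
c=proj(f,(.514,.124,.1)); print(c)
o=np.zeros((600,800,3),np.uint8)
o[:360,:480]=cv2.resize(f["image"],(480,360),interpolation=cv2.INTER_AREA)
x,y=int(c[0]),int(c[1]); x0,y0=max(0,x-80),max(0,y-80)
o[:320,480:]=cv2.resize(f["image"][y0:y0+160,x0:x0+160],(320,320),interpolation=cv2.INTER_CUBIC)
o[360:,:400]=cv2.resize(S["image"][190:334,140:380],(400,240)); o[360:,480:]=cv2.resize(T["image"][150:280,190:363],(320,240)); print(x0,y0)
cv2.imwrite("pics/fin.png",o)
E
```

```text
[0.5132 0.0391 0.2715] [-0.4 -0.   0. ]
[315.81448225 116.46696056]
235 36
```

View pics/fin.png

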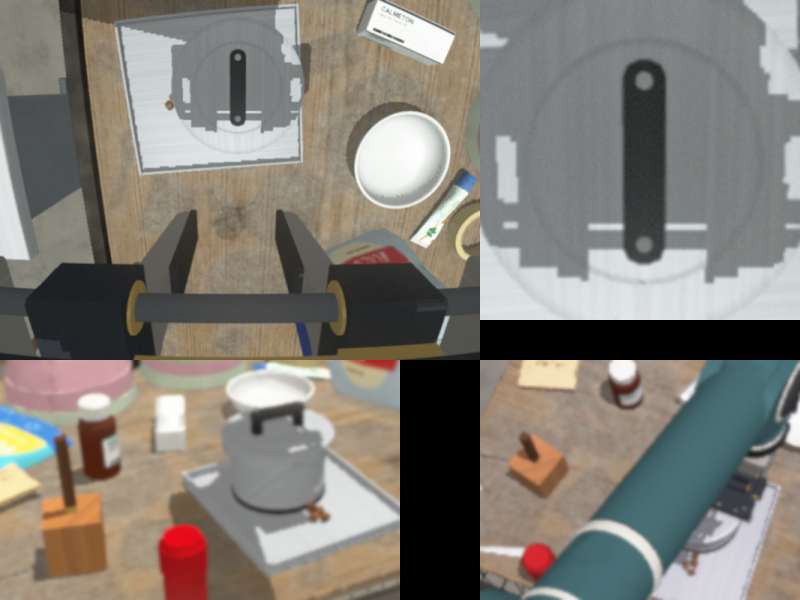

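The lid is seated with its handle vertical in the view at (237,88). The kibble is in the tray at (317,512) in the inset, the pick stands in its block, and the bystanders haven't moved. I'll do one quick numeric check on the pick before handing in.

```bash
python3 - <<'E'
from h import *
import pickle
S0=pickle.load(open("scene0.pkl","rb")); S=grab("scene")
for s in(S0,S):
    b=s["image"].astype(int); m=((b.max(2)<95)&(b[...,2]-b[...,0]>15)).astype(np.uint8); w=m[225:290,165:200]
    k=max(cv2.findContours(w,0,1)[0],key=cv2.contourArea); print(cv2.boundingRect(k),cv2.minAreaRect(k))
o=arm.get_obs(); print(o["t"],np.abs(o["qd"]).max())
print(arm.hand_in())
E
```

```text
(23, 2, 12, 35) ((28.5, 19.0), (34.0, 11.0), 90.0)
(23, 2, 12, 35) ((28.5, 19.0), (34.0, 11.0), 90.0)
40.65 0.00745283257052489
the job is handed in; nothing more can be done
None
```

I handed the job in at 40.7 s: all four kibble pieces are in the tray, the pick stands back in its block, and the lid is seated with its handle at the locked angle. I stopped before feeling the end stop and placed the lock angle from camera measurements, so expect about 1 to 4 degrees past nominal; my last pick-pose check picked out something other than the pick, so that rests on the final pictures.

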